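# Set the length stop on the hand press and stamp the blank

### The arm

A 6-joint arm with a two-finger parallel gripper is mounted at the origin on the work surface. World frame = base frame: x ahead of the robot, y to its left, z up, the work surface at z = 0. Lengths are in m, angles in rad, forces in N, time in s.
With the tool pointing down it reaches from about 0.35 to 1 m from the base axis. Payload 7.1 kg.
Tool frame: the origin (TCP) lies on the mounting face of the last link; the fingertips stand 173 mm ahead of it and the grasp point (between the pads) lies 155 mm ahead of it (env.grip_point_offset is the distance from the TCP to the grasp point, in m); z points along the fingers, y is the direction in which the jaws open and shut (so a half turn about z gives the same grasp; the last joint's range is limited). The gripper opens to 85 mm and grips with 20 to 120 N. Pads are 22 mm wide; open, the fingers measure 114 mm over their backs; the gripper's body (76 mm by 85 mm) begins 54 mm behind the grasp point. The pads swing forward as they close: fully open they stand 13 mm farther back than shut.
Start: joints at [1.193, 0.423, 1.63, -0, 1.089, -0.019], TCP at [0.219, 0.585, 0.405] pointing down, gripper open.
Joint ranges: [-3, 3], [-0.9, 2.11], [0.09, 2.58], [-1.31, 4.45], [0.11, 2.69], [-2.54, 2.54]. Speed limits (rad/s): [2.39, 2.39, 3.01, 3.14, 3.14, 3.14].

### API

Orientations are given as a rotation vector (axis times angle).
In Python, from rig import env, get_image, ticket gives the robot as it stands. The module is installed in compiled form; this text tells all that it offers.
- The arm moves only by the tool send_rows, never from a script. Its argument "steps" is a list of rows, each a list of 7 numbers: the turn, a rotation vector about the tool's x, y, z in units of 6 degrees (1.0 is 6 degrees), then the shift along the tool's x, y, z in cm, then the opening, from 0 (shut) to 1 (fully open). A call has 1 to 5 rows; each row is the pose to reach, as a shift and turn from the pose measured when the call began, along the tool's axes at that moment; what a row does not reach only later rows make up. A row lasts 1/12 s, in which the tool goes at most 41.7 mm and 7.16 degrees, less where a joint would pass 70% of its speed; a pose out of reach is approached as far as the arm can. A call with a gripper value outside its range is refused whole. The fingers move at their own pace and stop on an object; "newtons" is the grip in N (left out, the last holds). Time passes only in rows, so rows that repeat a pose let the fingers close. It gives the time, the measured TCP pose, the force and the opening at its end, in the units of the state.
- env.get_obs(): the state, without advancing time (a new reading comes with each control period).
- get_image(name): name is "scene" or "top" or "wrist"; returns a dict with "color" (420x560x3 uint8, red, green, blue), "intrinsics" (3x3 intrinsics, pixels), "dist" ([k1, k2, p1, p2, k3] as OpenCV has them; the pictures are not rectified), "R" (3x3) and "t" (3): a world point X has camera coordinates R X + t. Camera axes: x right, y down, z forward; pixel columns grow to the right and rows downward; lengths in m; the calibration is good to about 2 mm. A picture is of the moment at which its call begins. There is no depth.
- ticket.job_done(): hands the job in, once; it reports no verdict.
The state is a dict: "t": time; "q": joint angles; "qvel": joint speeds; "joint_efforts": joint torques, N m; "tcp_pos": TCP position; "orientation": TCP orientation; "contact_force": force on the tool from outside, world axes, zero at the start; "torque": the same for the moment, N m; "grip_width": finger opening in m.
Only numpy, scipy, OpenCV 4.12 (cv2) and the standard library are available. Lean on these libraries where they do the work, as an engineer would, in place of code of your own. Each camera call takes 0.05 s, during which the arm holds its last target. There are 200 camera calls.

### The job

The brass blank on the hand press is already lined up under the die. Slide the length stop along the work rest until it just meets the end of the blank, without shoving the blank out of line, and flip the stop's cam lever fully over to lock it there. Then stamp the blank: pull the press handle all the way down to its stop and let it come right back up, leaving the other things on the bench where they are.

Things in the scene. Friction and masses are not known exactly. Their poses are not given: they have to be found in the camera images.
- press: Dark iron hand press fixed to the bench, front to the robot. Origin: on the bench under the ram; x runs front to rear, y along the work rest to its left, z up. In mm: head x -47 to 130, y -35 to 45, z 160 to 285, with the ram's square bar up to z 330; foot x -90 to 150. Work rest: flat steel bar, x -25 to 25, y -105 to 290, top at z 72; it carries the blank and the stop.
- blank: Loose brass bar 170 x 40 x 6 mm, 0.35 kg, lying lengthways on the work rest under the ram. Origin: centre of its underside; its long side is its y, parallel to the press's y. Nothing but its weight holds it.
- blank_end (a point): Middle of the blank's left end face (85 mm along y from its centre), the end that faces the stop.
- stop (a joint): Length stop: dark steel saddle astride the work rest left of the blank, 72 (x) by 50 (y) mm, top 102 mm above the bench. Value in m: 0 at the rest's outer (left) end, growing as it slides to the blank (press -y), at most 0.15. With the lever up it slides against about 2 N of drag and stays where left.
- stop_face (a point): Middle of the stop's flat face towards the blank, 25 mm along -y from the stop's centre and from the cam lever, 75 mm above the bench. The stop meets the blank when this point and blank_end are level along the press's y.
- cam_lever (a joint): Cam lever of the stop: steel shank, black grip; value in rad. 0: upright, free. It swings in the press's x-z plane, grip towards the robot (press -x), to 1.5 at its stop, nearly flat: locked. It stays where left; from about 0.8 on the cam bites and it takes some 3 to 8 N at the grip. Moved along y it carries the stop along.
- lever_pivot (a point): Cam lever's pivot, in the middle of the stop, 85 mm above the bench.
- lever_grip (a point): Middle of the lever's black grip, 85 mm from the pivot. The grip is 18 mm wide along y, 13 mm thick and reaches from 55 to 107 mm from the pivot.
- handle (a joint): Press handle, value in rad: 0 up (raised 50 degrees, towards the robot), 1.05 at its lower stop, when the die bears on the blank. It swings in a plane parallel to the press's x-z and a spring lifts it back to 0 when let go; holding it down takes about 9 N at the ball.
- handle_pivot (a point): Handle's pivot on the right (-y) side of the press head, 205 mm above the bench, 22 mm behind and 62 mm to the right of the ram.
- handle_knob (a point): Centre of the black ball, 34 mm across, at the handle's end, 150 mm from the pivot; about 320 mm above the bench with the handle up and 180 mm with it down.
- mallet: Bystander: yellow plastic mallet 36 mm in radius, 90 mm tall, standing on its head, wooden handle level.
- screwdriver: Bystander: screwdriver 200 mm long, lying in front of the press.
- spares: Bystander: two spare brass bars like the blank, lying one on the other behind the work rest.
- rivet_tray: Bystander: flat clear and black tray of rivets, 150 x 120 x 24 mm.
- wax_tin: Bystander: flat round tin, 72 mm across, 32 mm tall.
- dye_jar: Bystander: jar 60 mm across, 85 mm tall.
- notepad: Bystander: notepad 200 x 130 x 15 mm.
There are look-alikes about, which are no part of the job. Leave any white look-alike of the blank alone.

How it is judged:
By the outcome, as a careful person would: the job done as asked, in the order asked, and still so for the second after the job is handed in, with the robot touching nothing.
It also fails if it takes over 64 s, if anything falls off the work surface, if the arm or the gripper's body presses on something with over 40 N, if the wrist force passes 120 N, or if a joint passes its speed limit or range.

## Working session

There is one attempt and no reset: what is moved stays moved. The work goes in short steps, Python scripts to look and compute and a tool call to move; the robot and the scene stay as the last step left them, time stands still between calls to the robot, and variables do not carry over. Pictures are saved under pics/ and viewed, about 8 in all and at most 12, crops included, and the job is handed in when it is done.

Besides the shell and the picture viewer there is one more tool, called after "Call:" by a JSON object that holds its "method" and its "body", one argument or row to a line. send_rows: Moves the arm, as the interface text tells. Its arguments: {"type":"object","properties":{"steps":{"type":"array"},"newtons":{"type":"number"}},"required":["steps"]}

```bash
mkdir -p pics; cat > h.py <<'E'
import numpy as np, cv2
from scipy.spatial.transform import Rotation as Rn
from rig import env,get_image,ticket
def snap(n,f):
    im=get_image(n); cv2.imwrite('pics/'+f+'.png',im['color'][:,:,::-1]); np.savez('pics/'+f+'.npz',**im); return im
def load(f): return dict(np.load('pics/'+f+'.npz'))
def proj(im,X):
    p,_=cv2.projectPoints(np.atleast_2d(X).astype(float),cv2.Rodrigues(im['R'])[0],im['t'],im['intrinsics'],im['dist']); return p[:,0]
def onz(im,uv,z):
    p=cv2.undistortPoints(np.array(uv,float).reshape(-1,1,2),im['intrinsics'],im['dist'])[:,0]
    d=np.c_[p,np.ones(len(p))]@im['R']; c=-im['R'].T@im['t']
    return c+d*((z-c[2])/d[:,2])[:,None]
def fmt(o): return {k:np.round(v,4).tolist() for k,v in o.items()}
E
python3 - <<'E'
from h import *
a=snap('scene','s0');b=snap('top','t0')
for i in (a,b): print(-i['R'].T@i['t'], i['R'][2])
print(fmt(env.get_obs()),env.grip_point_offset)
for f in 's0','t0': cv2.imwrite(f'pics/{f}v.png',cv2.resize(cv2.imread(f'pics/{f}.png'),(800,600),interpolation=cv2.INTER_CUBIC))
E
```

```text
[ 1.03786117 -0.63042433  1.35522808] [-0.39748483  0.44435898 -0.80283928]
[ 0.30379245 -0.02458349  1.49000459] [ 0.14008418  0.01614267 -0.990008  ]
{'t': 0.1, 'q': [1.193, 0.4238, 1.6306, 0.0, 1.0886, -0.019], 'qvel': [-0.0015, 0.0004, -0.0015, -0.0007, 0.0011, -0.0018], 'joint_efforts': [-0.0002, -55.8421, -28.2443, -0.0001, 0.0029, 0.0], 'tcp_pos': [0.2194, 0.585, 0.404], 'orientation': [-0.5606, -3.0909, 0.0021], 'contact_force': [0.1446, 0.1496, 0.1912], 'torque': [0.0095, 0.0333, 0.0034], 'grip_width': 0.085} 0.1547
```

View pics/s0v.png

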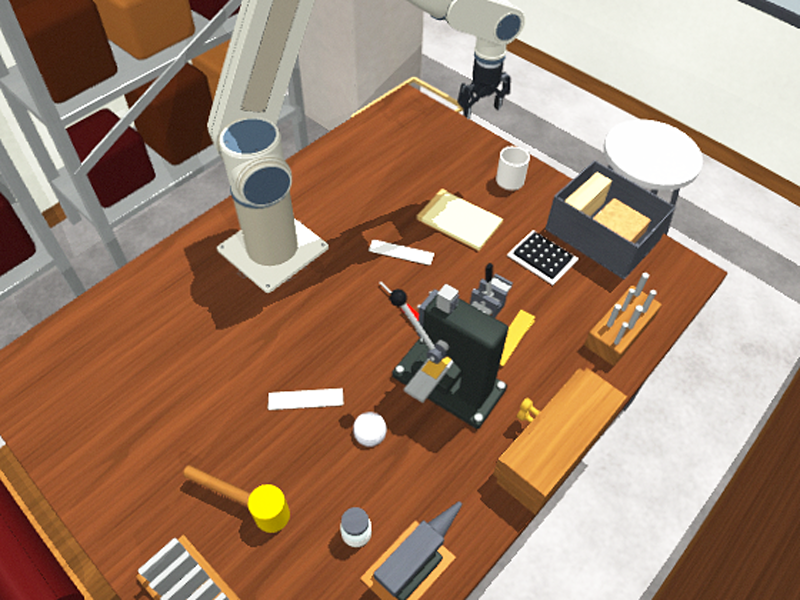

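View pics/t0v.png

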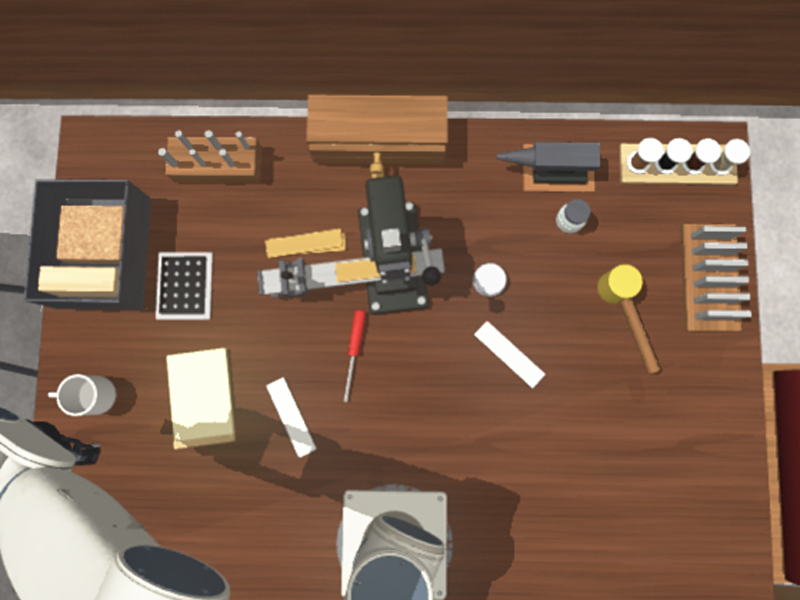

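The scene view shows the press at about (450,350), its ball at (398,297) and the stop at (490,290). The top view shows the work rest running from (440,262) to (260,282), with the stop near (290,277), the blank end near (337,271) and the ball at (431,275). Next I'll zoom in on both.

```bash
python3 - <<'E'
import cv2,numpy as np
t=cv2.imread('pics/t0.png')[110:230,170:330]; s=cv2.imread('pics/s0.png')[175:305,255:375]
a=cv2.resize(t,None,fx=5,fy=5,interpolation=cv2.INTER_CUBIC); cv2.imwrite('pics/t0c.png',a)
b=cv2.resize(s,None,fx=4.6,fy=4.6,interpolation=cv2.INTER_CUBIC); cv2.imwrite('pics/s0c.png',b)
E
```

```text
(no output)
```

View pics/t0c.png

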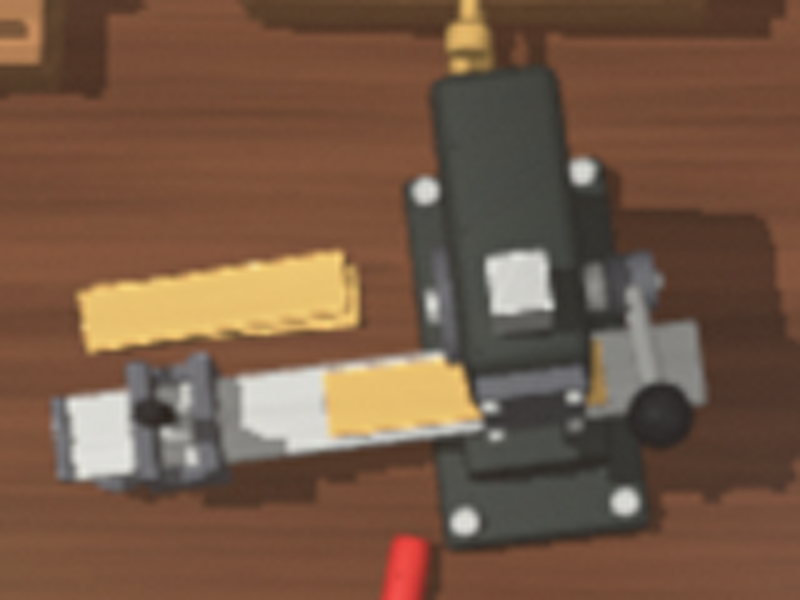

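View pics/s0c.png

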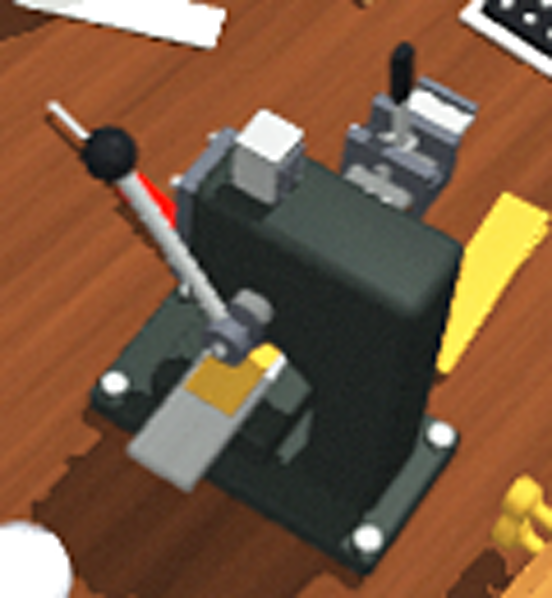

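The top crop shows the rest's right end corners at (697,322) and (705,402), the ball at (660,415), the ram top at (518,280), the blank's end edge at (325,373)–(330,437), and the lever grip at (152,412). In the scene crop the ball is at (110,153), the ram top at (268,135) and the grip at (402,72). I'll fit the press pose from these.

```bash
cat > fit.py <<'E'
from h import *
from scipy.optimize import least_squares
T=load('t0');S=load('s0')
tc=lambda u,v:((u+.5)/5-.5+170,(v+.5)/5-.5+110)
sc=lambda u,v:((u+.5)/4.6-.5+255,(v+.5)/4.6-.5+175)
k=np.array([22-150*np.cos(np.radians(50)),-62,205+150*np.sin(np.radians(50))])
obs=[(T,(25,-105,72),tc(697,322)),(T,(-25,-105,72),tc(705,402)),(T,k,tc(660,415)),(S,k,sc(110,153)),(T,(0,0,330),tc(518,280)),(S,(0,0,330),sc(268,133)),
(S,(25,-105,72),sc(190,490)),(S,(-25,-105,72),sc(130,450))]
def W(p,X): 
    X=np.asarray(X,float)/1000; c,s=np.cos(p[2]),np.sin(p[2])
    return np.array([p[0]+c*X[0]-s*X[1],p[1]+s*X[0]+c*X[1],X[2]])
def res(p):
    r=[proj(i,W(p,X))[0]-uv for i,X,uv in obs]
    yb,yl=p[3],p[4]
    for i,X,uv in [(T,(20,yb,78),tc(325,373)),(T,(-20,yb,78),tc(330,437)),(T,(0,yl,170),tc(152,412)),(S,(0,yl,170),sc(402,72))]: r.append(proj(i,W(p,X))[0]-uv)
    return np.ravel(r)
f=least_squares(res,[.6,0,.1,100,250],loss='soft_l1',x_scale=[.1,.1,.1,100,100])
if __name__=='__main__':
    print(f.x,np.round(f.fun.reshape(-1,2),1).tolist())
    p=f.x
    for n,X in dict(knob=k,down=(22-150*np.cos(np.radians(10.16)),-62,178.5),grip=(0,p[4],170),bend=(0,p[3],75),sface=(0,p[4]-25,75)).items(): print(n,np.round(W(p,X),4))
E
python3 fit.py
```

```text
[5.81750369e-01 8.66822456e-03 1.61045360e-01 1.21563276e+02
 2.12947734e+02] [[-1.1, -1.1], [-0.2, -1.1], [0.2, -0.5], [-1.0, 0.6], [-0.3, 0.4], [-0.6, 0.2], [-0.3, -1.2], [-0.6, -0.5], [-0.3, 0.7], [0.5, 0.8], [-0.0, -1.9], [0.7, 0.3]]
knob [ 0.5182 -0.0645  0.3199]
down [ 0.4677 -0.0727  0.1785]
grip [0.5476 0.2189 0.17  ]
bend [0.5623 0.1287 0.075 ]
sface [0.5516 0.1942 0.075 ]
```

```bash
cat >> h.py <<'E'
def down(yaw,tilt=0):  # tool z down, tool y along +-press y; tilt about tool y
    R0=Rn.from_rotvec(env.get_obs()['orientation'])
    c=[Rn.from_euler('z',yaw)*Rn.from_matrix(np.diag([s,-s,-1.]))*Rn.from_euler('y',tilt) for s in (1,-1)]
    return min(c,key=lambda r:(R0.inv()*r).magnitude())
def row(tcp,R):
    o=env.get_obs(); R0=Rn.from_rotvec(o['orientation'])
    r=(R0.inv()*R).as_rotvec()/np.radians(6); d=R0.inv().apply(np.array(tcp)-o['tcp_pos'])*100
    print('row',np.round(r,2).tolist(),np.round(d,2).tolist(),'t',round(o['t'],2),'F',np.round(o['contact_force'],1),'tcp',np.round(o['tcp_pos'],4),'w',round(float(o['grip_width']),4))
E
python3 - <<'E'
from h import *
R=down(.161); print(R.as_matrix().round(2))
row([.5476,.2189,.42],R)
E
```

```text
[[-0.99 -0.16  0.  ]
 [-0.16  0.99  0.  ]
 [-0.    0.   -1.  ]]
row [-0.01, -0.0, -4.96] [-43.59, -22.75, -1.57] t 0.1 F [0.1 0.1 0.2] tcp [0.2194 0.585  0.404 ] w 0.085
```

Call:
{"method": "send_rows", "body": {
  "steps": [
    [0,0,-1,-3.6,-1.9,-0.4,1],
    [0,0,-2,-7.2,-3.8,-0.8,1],
    [0,0,-3,-10.8,-5.7,-1.2,1],
    [0,0,-4,-14.4,-7.6,-1.6,1],
    [0,0,-5,-18,-9.4,-1.6,1]
  ]
}}

```text
t: 0.52
tcp_pos: [0.3557, 0.4323, 0.4206]
orientation: [0.268, -3.13, 0.002]
contact_force: [1.1, 0.4, -1.0]
grip_width: 0.0853
```

```bash
python3 - <<'E'
from h import *
row([.5476,.2189,.42],down(.161))
E
```

```text
row [-0.01, -0.0, 0.09] [-15.29, -24.29, 0.08] t 0.52 F [ 1.1  0.4 -1. ] tcp [0.3557 0.4323 0.4206] w 0.0853
```

Call:
{"method": "send_rows", "body": {
  "steps": [
    [0,0,0,-2,-3.3,0,1],
    [0,0,0,-4.1,-6.5,0,1],
    [0,0,0,-6.1,-9.8,0,1],
    [0,0,0,-8.2,-13,0,1],
    [0,0,0,-10.2,-16.2,0,1]
  ]
}}

```text
t: 0.93
tcp_pos: [0.4847, 0.2882, 0.4205]
orientation: [0.267, -3.13, 0.002]
contact_force: [-0.2, 0.3, -0.1]
grip_width: 0.0853
```

Call:
{"method": "send_rows", "body": {
  "steps": [
    [0,0,0,-2,-3.3,0,1],
    [0,0,0,-4.1,-6.5,0,1],
    [0,0,0,-5.1,-8.1,0,1],
    [0,0,0,-5.1,-8.1,0,1],
    [0,0,0,-5.1,-8.1,0,1]
  ]
}}

```text
t: 1.35
tcp_pos: [0.549, 0.2162, 0.4201]
orientation: [0.264, -3.129, 0.002]
contact_force: [1.0, 0.3, 0.5]
grip_width: 0.0854
```

```bash
python3 - <<'E'
from h import *
row([.5476,.2189,.42],down(.161))
a=snap('wrist','w1'); print(-a['R'].T@a['t'],a['R'][2])
cv2.imwrite('pics/w1v.png',cv2.resize(cv2.imread('pics/w1.png'),(800,600),interpolation=cv2.INTER_CUBIC))
E
```

```text
row [-0.01, -0.02, 0.07] [0.1, 0.29, 0.01] t 1.35 F [1.  0.3 0.5] tcp [0.549  0.2162 0.4201] w 0.0854
[0.47873213 0.20470164 0.38793971] [ 0.27518214  0.04583378 -0.96029894]
```

View pics/w1v.png

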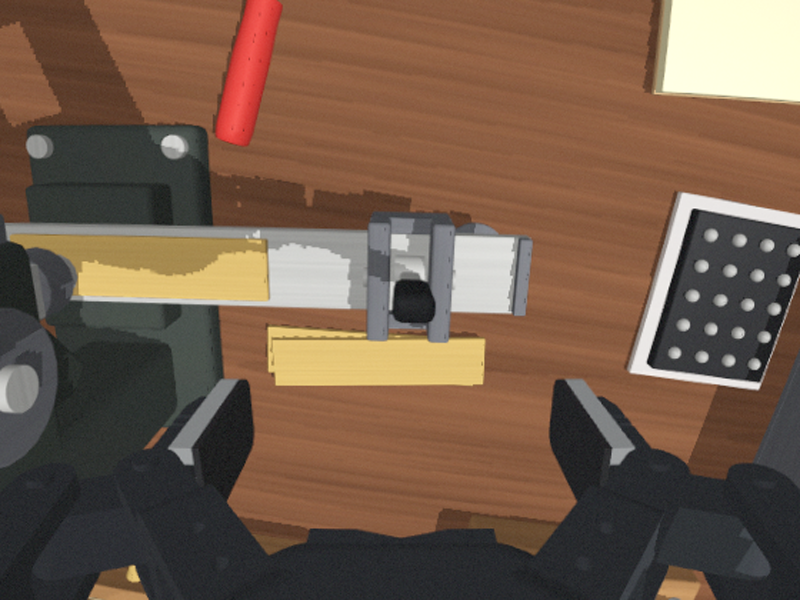

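The wrist view shows the blank's end edge at (267,240)–(268,300), the left edge of the stop's plate at (368,222)–(369,340), its right edge at (452,225)–(449,342), the grip top at (414,300), and the rest's left cap at (530,240)–(523,315).

```bash
python3 - <<'E'
from h import *
a=load('w1'); v=lambda *q:[((x+.5)*.7-.5,(y+.5)*.7-.5) for x,y in q]
print('blank',onz(a,v((267,240),(268,300),(10,235)),.078).round(4).tolist())
print('plate L/R',onz(a,v((368,222),(369,340),(453,225),(449,342)),.102).round(4).tolist())
print('rest rear edge',onz(a,v((280,308),(515,315),(5,300)),.072).round(4).tolist())
print('grip top',onz(a,v((414,300)),.192).round(4).tolist())
print('ram top?',)
E
```

```text
blank [[0.5464, 0.1319, 0.078], [0.5848, 0.1363, 0.078], [0.5699, -0.0356, 0.078]]
plate L/R [[0.5215, 0.1928, 0.102], [0.5913, 0.204, 0.102], [0.5151, 0.2401, 0.102], [0.5845, 0.2515, 0.102]]
rest rear edge [[0.591, 0.1432, 0.072], [0.5699, 0.2954, 0.072], [0.6179, -0.0461, 0.072]]
grip top [[0.5359, 0.2194, 0.192]]
ram top?
```

```bash
python3 - <<'E'
from h import *
a=load('w1')
for th in (0,.1,.15):
  X=np.array([[.5531-d*np.sin(th)*.99,.2219-d*np.sin(th)*.14,.085+d*np.cos(th)] for d in (.055,.085,.107)])
  print(th,(proj(a,X)/.7).round(0).tolist())
# press fit with yaw fixed: ram origin from rest axis
u=np.array([-.1395,.990])
print('head', (proj(a,[[.549,.2162,.265]])/.7).round().tolist())
E
```

```text
0 [[410.0, 303.0], [411.0, 323.0], [412.0, 340.0]]
0.1 [[411.0, 293.0], [412.0, 304.0], [413.0, 315.0]]
0.15 [[411.0, 287.0], [412.0, 295.0], [414.0, 302.0]]
head [[400.0, 421.0]]
```

```bash
python3 - <<'E'
from h import *
row([.545,.2207,.32],down(.14))
E
```

```text
row [-0.01, -0.02, 0.28] [0.26, 0.44, 10.01] t 1.4 F [-0.1  0.8 -0.8] tcp [0.5484 0.2169 0.4201] w 0.0855
```

Call:
{"method": "send_rows", "body": {
  "steps": [
    [0,0,0.3,0.25,0.45,2.5,1],
    [0,0,0.3,0.25,0.45,5,1],
    [0,0,0.3,0.25,0.45,7.5,1],
    [0,0,0.3,0.25,0.45,9.5,1],
    [0,0,0.3,0.25,0.45,10,1]
  ]
}}

```text
t: 1.82
tcp_pos: [0.5428, 0.2217, 0.3168]
orientation: [0.219, -3.126, 0.004]
contact_force: [-1.0, 0.4, -0.4]
grip_width: 0.0855
```

Call:
{"method": "send_rows", "body": {
  "steps": [
    [0,0,0,0,0,0,0.6],
    [0,0,0,0,0,0,0.4],
    [0,0,0,0,0,0,0.2],
    [0,0,0,0,0,0,0],
    [0,0,0,0,0,0,0]
  ],
  "newtons": 20
}}

```text
t: 2.23
tcp_pos: [0.5431, 0.2219, 0.3181]
orientation: [0.22, -3.128, 0.003]
contact_force: [0.1, 0.2, -0.1]
grip_width: 0.0254
```

Call:
{"method": "send_rows", "body": {
  "steps": [
    [0,0,0,0,0,0,0],
    [0,0,0,0,0,0,0],
    [0,0,0,0,0,0,0]
  ]
}}

```text
t: 2.48
tcp_pos: [0.5431, 0.2218, 0.3184]
orientation: [0.219, -3.129, 0.003]
contact_force: [-0.7, 0.2, 0.3]
grip_width: 0.0179
```

```bash
python3 - <<'E'
from h import *
o=env.get_obs();g=o['tcp_pos']
row([g[0]+.1395*.05,g[1]-.99*.05,.32],down(.14))
a=snap('wrist','w2'); print(fmt(o)['orientation'])
cv2.imwrite('pics/w2v.png',cv2.resize(cv2.imread('pics/w2.png')[60:300],(800,343),interpolation=cv2.INTER_CUBIC))
E
```

```text
row [-0.01, -0.05, -0.0] [0.0, -5.0, -0.15] t 2.48 F [-0.7  0.2  0.3] tcp [0.5431 0.2218 0.3184] w 0.0179
[0.2193, -3.1286, 0.0029]
```

View pics/w2v.png

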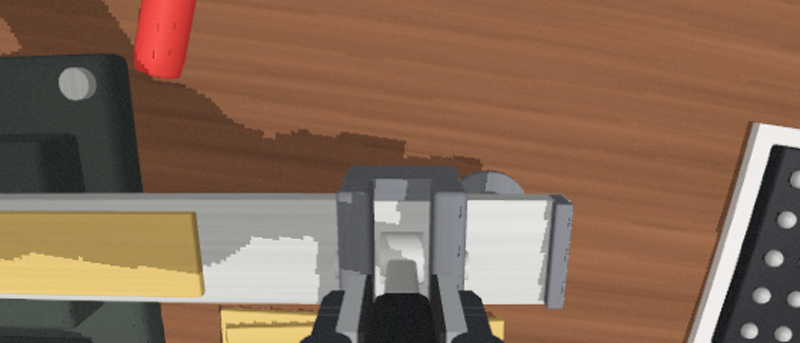

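The lever is gripped (width 17.9 mm), and the rest lies level in the image, so the yaw is right. The blank end is at about x=200 and the stop's plate face at about x=338. I'll slide 50 mm.

Call:
{"method": "send_rows", "body": {
  "steps": [
    [0,0,0,0,-1,0,0],
    [0,0,0,0,-2,0,0],
    [0,0,0,0,-3,0,0],
    [0,0,0,0,-4,0,0],
    [0,0,0,0,-4.5,0,0]
  ]
}}

```text
t: 2.95
tcp_pos: [0.5496, 0.1756, 0.3184]
orientation: [0.218, -3.129, 0.003]
contact_force: [-0.1, 1.5, -2.0]
grip_width: 0.0178
```

Call:
{"method": "send_rows", "body": {
  "steps": [
    [0,0,0,0,-0.5,0,0],
    [0,0,0,0,-0.5,0,0],
    [0,0,0,0,-0.5,0,0]
  ]
}}

```text
t: 3.2
tcp_pos: [0.5504, 0.1698, 0.3184]
orientation: [0.217, -3.128, 0.005]
contact_force: [-0.0, -2.8, -2.1]
grip_width: 0.0175
```

```bash
python3 - <<'E'
from h import *
o=env.get_obs();print(fmt(o))
a=snap('wrist','w3')
cv2.imwrite('pics/w3v.png',cv2.resize(cv2.imread('pics/w3.png')[160:300,150:400],(800,448),interpolation=cv2.INTER_CUBIC))
E
```

```text
{'t': 3.2, 'q': [0.2789, 0.4663, 1.7975, -0.0023, 0.8839, -1.4287], 'qvel': [0.01, 0.0, -0.0025, 0.0043, 0.0006, 0.0057], 'joint_efforts': [0.7751, -54.3669, -23.838, 0.3598, -0.0637, 0.0123], 'tcp_pos': [0.5504, 0.1698, 0.3184], 'orientation': [0.2167, -3.1285, 0.0047], 'contact_force': [-0.0091, -2.813, -2.1433], 'torque': [-0.2103, 0.0104, 0.0329], 'grip_width': 0.0175}
```

View pics/w3v.png

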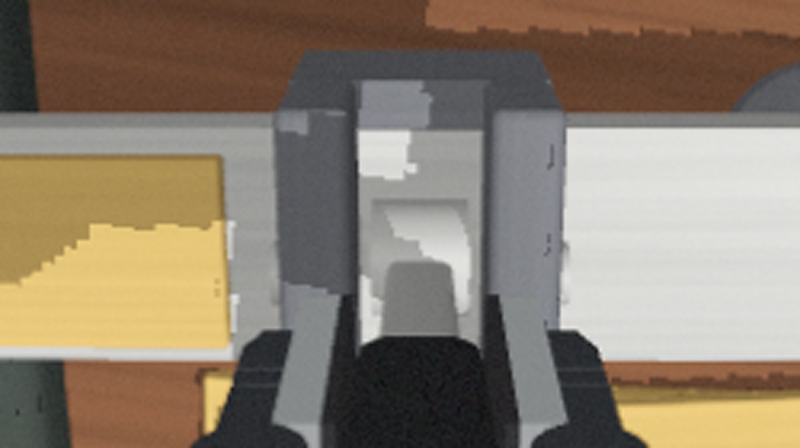

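The crop shows the blank's end edge at (221,157)–(227,345) and the plate's face-side top edge at (275,115)–(277,285), so some gap is still left.

```bash
cat > gap.py <<'E'
from h import *
import sys
def gap(a,bl,pl,pr,yaw=.14,zp=.102):
    B=onz(a,bl,.078);L=onz(a,pl,zp);P=onz(a,pr,zp); u=np.array([-np.sin(yaw),np.cos(yaw),0]);n=np.array([np.cos(yaw),np.sin(yaw),0])
    print('blank y',(B@u).round(4),'x',(B@n).round(4),'L y',(L@u).round(4),'R y',(P@u).round(4),'gap mm',1000*((L@u).mean()-(B@u).mean()),'centre-25 gap',1000*(((L@u).mean()+(P@u).mean())/2-.025-(B@u).mean()))
E
python3 - <<'E'
from gap import *
a=load('w3'); v=lambda *q:[((x+.5)/3.2-.5+150,(y+.5)/3.2-.5+160) for x,y in q]
for y in (.13,.14,.15): gap(a,v((221,157),(227,345)),v((275,115),(277,285)),v((566,115),(564,285)),y)
for q in (v((0,155),(221,157)),v((0,347),(227,346)),): d=np.diff(onz(a,q,.078),axis=0)[0]; print('yaw blank',-d[0]/d[1])
d=np.diff(onz(a,v((570,360),(790,361)),.072),axis=0)[0]; print('yaw rest',-d[0]/d[1])
o=env.get_obs(); u=np.array([-.1395,.99]); print('tcp y',u@o['tcp_pos'][:2], 'before',u@[.5431,.2218])
E
```

```text
blank y [0.059  0.0586] x [0.5578 0.5971] L y [0.0727 0.0722] R y [0.1212 0.1222] gap mm 13.650816287373537 centre-25 gap 13.270061349627452
blank y [0.0535 0.0527] x [0.5584 0.5976] L y [0.0673 0.0665] R y [0.1158 0.1165] gap mm 13.83828165281547 centre-25 gap 13.45869002772459
blank y [0.0479 0.0467] x [0.5589 0.5981] L y [0.0618 0.0608] R y [0.1103 0.1107] gap mm 14.02436320162396 centre-25 gap 13.643472868867704
yaw blank 0.1312569311784278
yaw blank 0.1540672363918629
yaw rest 0.1285987269803065
tcp y 0.09164957720668253 before 0.14381955
```

Call:
{"method": "send_rows", "body": {
  "steps": [
    [0,0,0,0,-0.3,0,0],
    [0,0,0,0,-0.6,0,0],
    [0,0,0,0,-0.9,0,0],
    [0,0,0,0,-1,0,0],
    [0,0,0,0,-1,0,0]
  ]
}}

```text
t: 3.67
tcp_pos: [0.5518, 0.1601, 0.3184]
orientation: [0.217, -3.128, 0.005]
contact_force: [0.9, 1.2, -1.8]
grip_width: 0.0178
```

```bash
python3 - <<'E'
from h import *
o=env.get_obs();print(fmt(o)['tcp_pos'],fmt(o)['contact_force'],np.array([-.1395,.99])@o['tcp_pos'][:2])
a=snap('wrist','w4')
cv2.imwrite('pics/w4v.png',cv2.resize(cv2.imread('pics/w4.png')[185:285,190:350],(800,500),interpolation=cv2.INTER_CUBIC))
g=cv2.cvtColor(a['color'],cv2.COLOR_RGB2HSV)
for r in (215,225,235,245,255): print(r,[(c,a['color'][r,c].tolist()) for c in range(214,242,2)])
E
```

```text
[0.5518, 0.1601, 0.3184] [0.9125, 1.1564, -1.8] 0.08151966570747561
215 [(214, [174, 145, 83]), (216, [172, 142, 80]), (218, [174, 146, 85]), (220, [173, 144, 83]), (222, [173, 144, 82]), (224, [172, 144, 81]), (226, [172, 144, 80]), (228, [172, 144, 82]), (230, [174, 146, 85]), (232, [173, 145, 84]), (234, [135, 111, 65]), (236, [109, 107, 103]), (238, [91, 92, 96]), (240, [87, 88, 94])]
225 [(214, [173, 144, 83]), (216, [172, 143, 83]), (218, [172, 144, 81]), (220, [172, 143, 83]), (222, [173, 146, 85]), (224, [174, 146, 87]), (226, [173, 146, 85]), (228, [173, 144, 83]), (230, [175, 147, 87]), (232, [174, 146, 85]), (234, [142, 116, 66]), (236, [109, 105, 97]), (238, [84, 86, 91]), (240, [88, 90, 93])]
235 [(214, [231, 199, 120]), (216, [231, 200, 123]), (218, [231, 201, 124]), (220, [232, 201, 124]), (222, [231, 200, 123]), (224, [201, 171, 101]), (226, [169, 141, 81]), (228, [170, 141, 81]), (230, [170, 141, 81]), (232, [171, 141, 81]), (234, [153, 126, 73]), (236, [102, 100, 93]), (238, [87, 89, 93]), (240, [88, 88, 91])]
245 [(214, [230, 197, 117]), (216, [231, 200, 122]), (218, [230, 198, 120]), (220, [231, 198, 122]), (222, [230, 199, 121]), (224, [230, 198, 121]), (226, [200, 169, 99]), (228, [169, 140, 78]), (230, [170, 142, 80]), (232, [169, 142, 80]), (234, [168, 160, 145]), (236, [168, 168, 166]), (238, [86, 87, 92]), (240, [91, 92, 94])]
255 [(214, [229, 197, 119]), (216, [228, 195, 116]), (218, [229, 197, 118]), (220, [229, 196, 118]), (222, [229, 197, 119]), (224, [230, 197, 121]), (226, [170, 141, 81]), (228, [169, 140, 80]), (230, [169, 141, 80]), (232, [170, 142, 82]), (234, [165, 136, 79]), (236, [125, 113, 87]), (238, [106, 107, 111]), (240, [124, 127, 131])]
```

View pics/w4v.png

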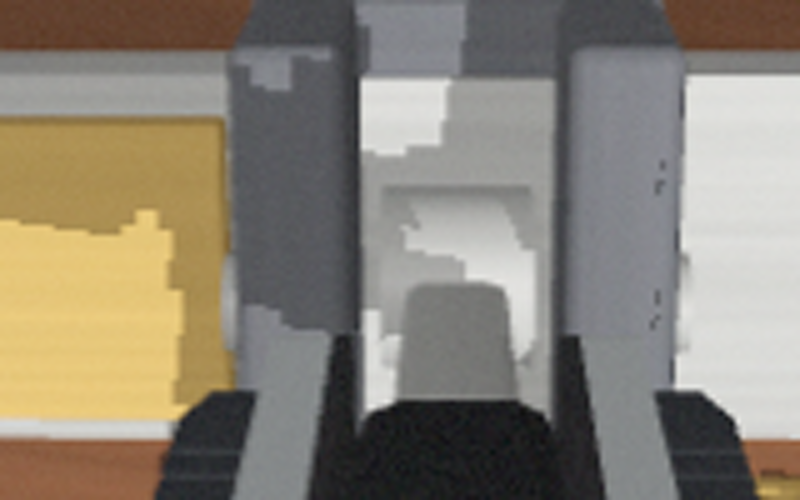

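The blank's end edge is at original column 233.5 (row 218) to 235 (row 255). The plate edge is at about column 236.5 and the right edge at crop (684,80)–(678,330).

```bash
python3 - <<'E'
from gap import *
a=load('w4')
for y in (.135,.14,.145): gap(a,[(233.4,218),(234.6,250)],[(236.5,200),(237,240)],[(326.3,200),(325.5,240)],y)
# where stop face at z .075-.078 projects vs blank edge
E
```

```text
blank y [0.0552 0.0553] x [0.564  0.5852] L y [0.0606 0.0602] R y [0.1087 0.1091] gap mm 5.1330916545785925 centre-25 gap 4.383727469577534
blank y [0.0524 0.0524] x [0.5643 0.5855] L y [0.0579 0.0573] R y [0.1059 0.1063] gap mm 5.217984441911537 centre-25 gap 4.468918917474647
blank y [0.0496 0.0494] x [0.5645 0.5857] L y [0.0551 0.0545] R y [0.1032 0.1034] gap mm 5.302746779905214 centre-25 gap 4.553373643933677
```

Call:
{"method": "send_rows", "body": {
  "steps": [
    [0,0,0,0,-0.1,0,0],
    [0,0,0,0,-0.2,0,0],
    [0,0,0,0,-0.3,0,0],
    [0,0,0,0,-0.3,0,0],
    [0,0,0,0,-0.3,0,0]
  ]
}}

```text
t: 4.13
tcp_pos: [0.5522, 0.1571, 0.3184]
orientation: [0.217, -3.129, 0.005]
contact_force: [0.1, 1.5, -2.2]
grip_width: 0.0175
```

Call:
{"method": "send_rows", "body": {
  "steps": [
    [0,0,0,0,0,0,0.6],
    [0,0,0,0,0,0,0.8],
    [0,0,0,0,0,0,0.8],
    [0,0,0,0,0,-1,0.8],
    [0,0,0,0,0,-3,0.8]
  ]
}}

```text
t: 4.55
tcp_pos: [0.5516, 0.1569, 0.3472]
orientation: [0.217, -3.124, 0.006]
contact_force: [-0.2, -1.1, -0.3]
grip_width: 0.0685
```

Call:
{"method": "send_rows", "body": {
  "steps": [
    [0,0,0,0,0,-2,0.8],
    [0,0,0,0,0,-4,0.8],
    [0,0,0,0,-2,-4,0.8],
    [0,0,0,0,-3,-4,0.8],
    [0,0,0,0,-3,-4,0.8]
  ]
}}

```text
t: 4.97
tcp_pos: [0.5562, 0.1259, 0.3879]
orientation: [0.214, -3.125, 0.007]
contact_force: [0.2, 0.0, -0.4]
grip_width: 0.0683
```

```bash
python3 - <<'E'
from h import *
o=env.get_obs();print(fmt(o)['tcp_pos'],fmt(o)['orientation'],fmt(o)['contact_force'],np.array([-.1395,.99])@o['tcp_pos'][:2])
a=snap('wrist','w5')
cv2.imwrite('pics/w5v.png',cv2.resize(cv2.imread('pics/w5.png')[140:280,200:400],(800,560),interpolation=cv2.INTER_CUBIC))
E
```

```text
[0.5562, 0.1259, 0.3879] [0.2144, -3.1249, 0.0071] [0.1903, 0.0123, -0.4133] 0.04704386980548382
```

View pics/w5v.png

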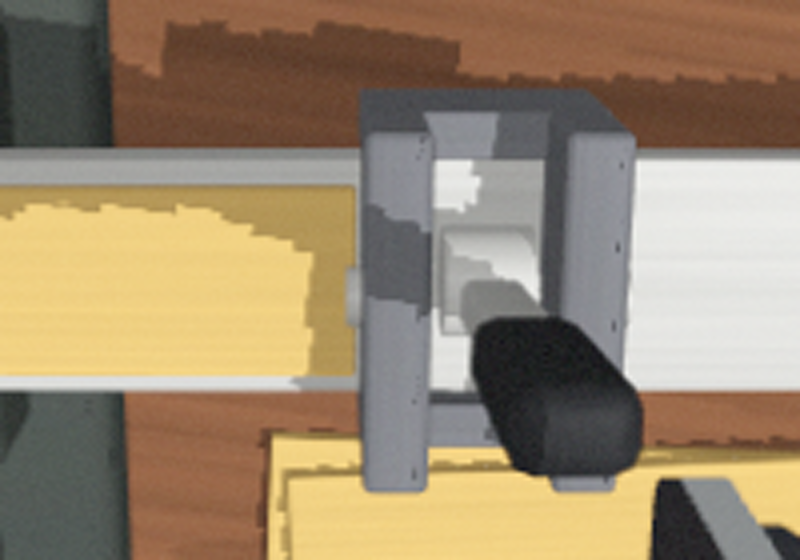

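From almost directly above the gap, the blank's edge is at (356,186)–(358,376) and the plate's left edge at (362,140)–(365,488), so the gap is very small. I'll measure it at sub-pixel level.

```bash
python3 - <<'E'
from gap import *
a=load('w5'); v=lambda *q:[((x+.5)/4-.5+200,(y+.5)/4-.5+140) for x,y in q]
for z in (.098,.102): gap(a,v((356,190),(357,376)),v((362,140),(365,480)),v((635,140),(614,480)),.14,z)
for r in (190,194,198,220,226,230): print(r,[a['color'][r,c].tolist() for c in range(286,294)])
d=np.diff(onz(a,v((0,149),(340,150)),.072),axis=0)[0]; print(-d[0]/d[1])
d=np.diff(onz(a,v((5,390),(330,390)),.072),axis=0)[0]; print(-d[0]/d[1])
E
```

```text
blank y [0.0527 0.0531] x [0.5592 0.5985] L y [0.0534 0.0543] R y [0.1036 0.1034] gap mm 0.9894559787324078 centre-25 gap 0.7985771138984271
blank y [0.0527 0.0531] x [0.5592 0.5985] L y [0.0533 0.0542] R y [0.1028 0.1025] gap mm 0.8933985509505595 centre-25 gap 0.318460183794389
190 [[180, 152, 89], [183, 155, 90], [166, 142, 90], [158, 154, 145], [111, 112, 113], [101, 105, 107], [120, 119, 127], [134, 135, 141]]
194 [[179, 148, 85], [179, 151, 86], [160, 136, 84], [157, 152, 143], [106, 106, 107], [89, 89, 93], [93, 93, 96], [96, 97, 101]]
198 [[178, 149, 86], [180, 152, 89], [161, 138, 87], [158, 154, 146], [105, 107, 106], [90, 90, 94], [88, 91, 94], [91, 92, 97]]
220 [[160, 143, 111], [140, 139, 130], [139, 138, 135], [138, 137, 136], [102, 101, 103], [105, 106, 111], [120, 125, 128], [135, 135, 141]]
226 [[178, 148, 86], [176, 148, 85], [156, 136, 96], [148, 146, 139], [104, 103, 103], [106, 106, 111], [122, 123, 128], [131, 133, 141]]
230 [[177, 148, 86], [176, 149, 87], [157, 136, 97], [151, 148, 142], [105, 105, 107], [106, 107, 113], [122, 124, 129], [132, 134, 141]]
0.1346840409581014
0.14147338417914745
```

```bash
python3 - <<'E'
from h import *
row([.5524,.1559,.3184],down(.138))
E
```

```text
row [-0.03, -0.1, -0.01] [-0.12, 2.98, 6.89] t 5.02 F [-0.1  0.2  0.3] tcp [0.556  0.1266 0.3874] w 0.0687
```

Call:
{"method": "send_rows", "body": {
  "steps": [
    [0,0,0,-0.1,1.5,0,0.9],
    [0,0,0,-0.1,2.98,0,0.9],
    [0,-0.1,0,-0.1,2.98,1,0.9],
    [0,-0.1,0,-0.1,2.98,3.5,0.9],
    [0,-0.1,0,-0.1,2.98,5,0.9]
  ]
}}

```text
t: 5.43
tcp_pos: [0.5517, 0.1566, 0.3354]
orientation: [0.215, -3.133, 0.006]
contact_force: [-1.5, -0.2, 0.3]
grip_width: 0.0771
```

```bash
python3 - <<'E'
from h import *
row([.5524,.1559,.3184],down(.138))
E
```

```text
row [-0.03, -0.02, -0.01] [-0.07, -0.07, 1.7] t 5.43 F [-1.5 -0.2  0.3] tcp [0.5517 0.1566 0.3354] w 0.0771
```

Call:
{"method": "send_rows", "body": {
  "steps": [
    [0,0,0,-0.05,-0.07,1,0.9],
    [0,0,0,-0.05,-0.07,1.7,0.9],
    [0,0,0,-0.05,-0.07,1.7,0.9],
    [0,0,0,-0.05,-0.07,1.7,0.4],
    [0,0,0,-0.05,-0.07,1.7,0.3]
  ]
}}

```text
t: 5.85
tcp_pos: [0.5526, 0.156, 0.3191]
orientation: [0.215, -3.134, 0.005]
contact_force: [0.9, 0.0, 0.3]
grip_width: 0.0546
```

```bash
python3 - <<'E'
from h import *
row([.5524,.1559,.3184],down(.138))
E
```

```text
row [-0.03, -0.01, -0.01] [0.03, -0.01, 0.07] t 5.85 F [0.9 0.  0.3] tcp [0.5526 0.156  0.3191] w 0.0546
```

Call:
{"method": "send_rows", "body": {
  "steps": [
    [0,0,0,0,0,0,0.2],
    [0,0,0,0,0,0,0.1],
    [0,0,0,0,0,0,0],
    [0,0,0,0,0,0,0],
    [0,0,0,0,0,0,0]
  ],
  "newtons": 20
}}

```text
t: 6.27
tcp_pos: [0.5529, 0.1561, 0.3199]
orientation: [-0.215, 3.133, -0.005]
contact_force: [-0.8, -0.2, 6.5]
grip_width: 0.0178
```

Call:
{"method": "send_rows", "body": {
  "steps": [
    [0,0,0,0,0,0,0],
    [0,0,0,0,0,0,0]
  ]
}}

```text
t: 6.43
tcp_pos: [0.5529, 0.1561, 0.32]
orientation: [-0.215, 3.133, -0.004]
contact_force: [0.1, 0.2, 1.4]
grip_width: 0.0181
```

```bash
python3 - <<'E'
from h import *
o=env.get_obs(); u=np.array([-.1395,.99]);print(u@o['tcp_pos'][:2],fmt(o))
a=snap('wrist','w6')
for f,rs in (('w4',(215,225,235)),('w6',(215,225,235))):
  i=load(f)['color']
  for r in rs: print(f,r,[i[r,c].tolist() for c in range(230,242)])
# arc table: grip at radius r from pivot; grasp pt now
c=u*0
th0=.1
E
```

```text
0.07743160009757742 {'t': 6.4333, 'q': [0.2551, 0.461, 1.8019, -0.0038, 0.8782, -1.4501], 'qvel': [0.0012, -0.0002, -0.0024, 0.0001, 0.004, 0.0001], 'joint_efforts': [-0.0629, -52.1834, -22.8232, -0.1275, -0.0705, 0.0269], 'tcp_pos': [0.5529, 0.1561, 0.32], 'orientation': [-0.2148, 3.1332, -0.0044], 'contact_force': [0.1328, 0.2046, 1.4033], 'torque': [0.1292, 0.0923, 0.042], 'grip_width': 0.0181}
w4 215 [[174, 146, 85], [175, 144, 84], [173, 145, 84], [162, 136, 78], [135, 111, 65], [137, 130, 115], [109, 107, 103], [89, 91, 95], [91, 92, 96], [89, 89, 93], [87, 88, 94], [86, 88, 92]]
w4 225 [[175, 147, 87], [175, 145, 83], [174, 146, 85], [165, 137, 78], [142, 116, 66], [129, 112, 77], [109, 105, 97], [92, 94, 96], [84, 86, 91], [88, 89, 94], [88, 90, 93], [86, 88, 91]]
w4 235 [[170, 141, 81], [171, 142, 83], [171, 141, 81], [168, 140, 80], [153, 126, 73], [125, 107, 76], [102, 100, 93], [91, 91, 95], [87, 89, 93], [86, 88, 92], [88, 88, 91], [86, 88, 91]]
w6 215 [[170, 142, 81], [168, 140, 78], [171, 142, 81], [170, 142, 80], [172, 144, 84], [171, 144, 83], [132, 112, 79], [93, 92, 90], [86, 89, 95], [88, 90, 93], [88, 87, 93], [89, 90, 95]]
w6 225 [[172, 145, 84], [171, 143, 82], [172, 144, 84], [171, 143, 81], [171, 142, 81], [172, 145, 86], [143, 122, 80], [104, 100, 93], [86, 89, 93], [89, 91, 95], [89, 90, 94], [87, 88, 91]]
w6 235 [[170, 140, 79], [170, 142, 82], [172, 144, 83], [170, 143, 83], [166, 147, 106], [157, 152, 141], [152, 152, 149], [113, 115, 116], [85, 86, 90], [86, 89, 92], [87, 90, 93], [86, 88, 91]]
```

Call:
{"method": "send_rows", "body": {
  "steps": [
    [0,0,0,1.4,0,0.3,0],
    [0,0,0,2.9,0,0.9,0],
    [0,0,0,3.6,0,1.35,0],
    [0,0,0,3.6,0,1.35,0]
  ]
}}

```text
t: 6.82
tcp_pos: [0.5162, 0.151, 0.306]
orientation: [0.215, -3.134, 0.005]
contact_force: [-2.0, -0.2, 2.8]
grip_width: 0.0172
```

```bash
python3 - <<'E'
from h import *
o=env.get_obs(); 
for y in (.133,.138,.143):
  u=np.array([-np.sin(y),np.cos(y)]);print(y,u@o['tcp_pos'][:2]-u@[.5529,.1561])
print(fmt(o)); row([.5,.15,.3],down(.138))
E
```

```text
0.133 -0.00015639472725750836
0.138 2.8894951572738803e-05
0.143 0.00021418390803071286
{'t': 6.8167, 'q': [0.2632, 0.4368, 1.8901, -0.0039, 0.8157, -1.442], 'qvel': [-0.0018, 0.0087, -0.0316, 0.0003, 0.0447, -0.0039], 'joint_efforts': [-0.2372, -48.9026, -20.8208, -0.1261, -0.313, 0.0956], 'tcp_pos': [0.5162, 0.151, 0.306], 'orientation': [0.2152, -3.1338, 0.0047], 'contact_force': [-1.9867, -0.2461, 2.8274], 'torque': [0.1261, 0.1715, 0.0608], 'grip_width': 0.0172}
row [-0.03, -0.01, -0.01] [1.62, 0.12, 0.6] t 6.82 F [-2.  -0.2  2.8] tcp [0.5162 0.151  0.306 ] w 0.0172
```

Call:
{"method": "send_rows", "body": {
  "steps": [
    [0,0,0,1.15,0,1.0,0],
    [0,0,0,2.15,0,2.25,0],
    [0,0,0,2.9,0,3.7,0],
    [0,0,0,3.25,0,4.85,0],
    [0,0,0,3.4,0,6.1,0]
  ]
}}

```text
t: 7.23
tcp_pos: [0.4821, 0.1463, 0.2449]
orientation: [0.215, -3.132, 0.005]
contact_force: [-3.5, -0.1, 8.4]
grip_width: 0.0177
```

```bash
python3 - <<'E'
from h import *
o=env.get_obs(); u=np.array([-np.sin(.138),np.cos(.138)]);n=np.array([u[1],-u[0]])
p=o['tcp_pos'];dn=n@p[:2]-.579;dz=p[2]-.1547-.085
print(u@p[:2]-u@[.5529,.1561],dn,dz,np.hypot(dn,dz),np.arctan2(-dn,dz));print(fmt(o)['contact_force'],fmt(o)['torque'])
E
```

```text
-7.480744986104737e-07 -0.08139558604630825 0.005238929954827179 0.08156401053708404 1.506521177493108
[-3.5379, -0.1124, 8.3988] [0.2427, 0.2053, 0.0738]
```

Call:
{"method": "send_rows", "body": {
  "steps": [
    [0,0,0,0,0,0.4,0],
    [0,0,0,0,0,0.8,0],
    [0,0,0,0,0,0.8,0]
  ]
}}

```text
t: 7.48
tcp_pos: [0.482, 0.1463, 0.2363]
orientation: [0.215, -3.13, 0.005]
contact_force: [-1.3, 0.8, -0.6]
grip_width: 0.0178
```

Call:
{"method": "send_rows", "body": {
  "steps": [
    [0,0,0,0,0,0,0.5],
    [0,0,0,0,0,0,0.7],
    [0,0,0,0,0,0,0.7],
    [0,0,0,0,0,-2,0.7],
    [0,0,0,0,0,-5,0.7]
  ]
}}

```text
t: 7.9
tcp_pos: [0.4812, 0.1461, 0.2847]
orientation: [0.215, -3.125, 0.007]
contact_force: [0.5, -0.3, 0.9]
grip_width: 0.06
```

Call:
{"method": "send_rows", "body": {
  "steps": [
    [0,0,0,0,0,-3,0.4],
    [0,0,0,-1,-1,-6,0.2],
    [0,0,0,-2,-3,-9,0],
    [0,0,0,-2,-3,-10,0],
    [0,0,0,-2,-3,-10,0]
  ]
}}

```text
t: 8.32
tcp_pos: [0.5072, 0.1193, 0.3877]
orientation: [0.212, -3.131, 0.006]
contact_force: [0.0, -0.4, 0.3]
grip_width: 0.0007
```

```bash
python3 - <<'E'
from h import *
o=env.get_obs();print(fmt(o)['tcp_pos'],fmt(o)['contact_force'],fmt(o)['grip_width'])
a=snap('wrist','w7'); snap('scene','s7')
w=cv2.resize(cv2.imread('pics/w7.png'),(800,600),interpolation=cv2.INTER_CUBIC)
cv2.imwrite('pics/w7v.png',w)
E
```

```text
[0.5072, 0.1193, 0.3877] [0.0159, -0.3566, 0.3263] 0.0007
```

View pics/w7v.png

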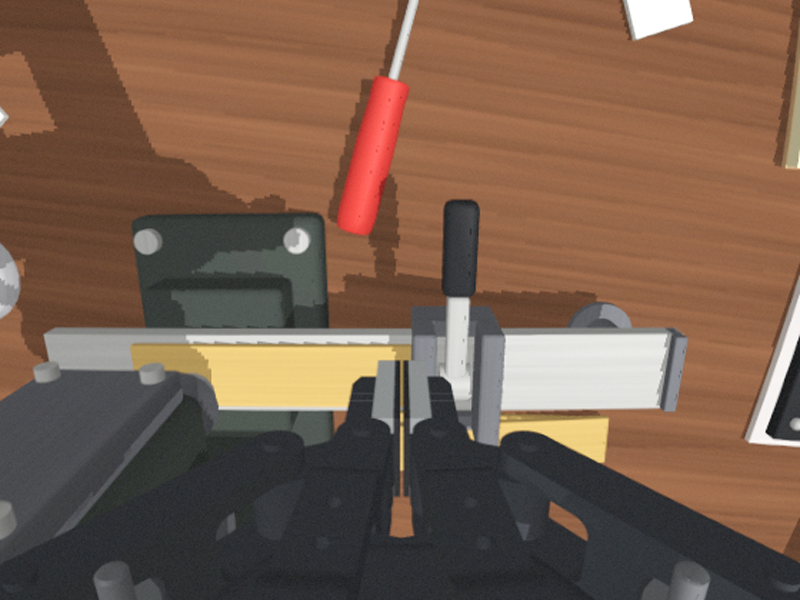

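The lever lies over toward the robot, with the grip from (461,200) to (457,296). The blank meets the stop with no gap visible. I'll compare the grip's pixels with the predicted lever angle.

```bash
python3 - <<'E'
from h import *
a=load('w7');s=load('s7');y=.138;u=np.array([-np.sin(y),np.cos(y),0]);n=np.array([u[1],-u[0],0])
P=u*(u[:2]@[.5529,.1561])+n*.579+[0,0,.085]
for th in (1.2,1.3,1.4,1.5):
  X=[P-n*np.sin(th)*d+np.array([0,0,np.cos(th)*d]) + np.array([0,0,np.sin(th)*.0065]) +k*u*.009 for d in (.107,.055) for k in (1,-1)]+[P]
  print(th,(proj(a,X)/.7).round(0).tolist())
v=lambda *q:[((x+.5)*.7-.5,(y+.5)*.7-.5) for x,y in q]
B=onz(a,v((411,346),(411,358)),.078);print('blank end u',B@u); L=onz(a,v((413,335),(413,358)),.102);R=onz(a,v((503,335),(502,400)),.102);print(L@u,R@u)
E
```

```text
1.2 [[490.0, 223.0], [449.0, 223.0], [479.0, 314.0], [444.0, 314.0], [454.0, 383.0]]
1.3 [[487.0, 213.0], [448.0, 213.0], [478.0, 307.0], [443.0, 307.0], [454.0, 383.0]]
1.4 [[483.0, 205.0], [446.0, 205.0], [477.0, 302.0], [442.0, 302.0], [454.0, 383.0]]
1.5 [[480.0, 200.0], [444.0, 200.0], [476.0, 298.0], [442.0, 298.0], [454.0, 383.0]]
blank end u [0.05347939 0.05350666]
[0.05412847 0.05419055] [0.10190056 0.10354972]
```

Call:
{"method": "send_rows", "body": {
  "steps": [
    [0,0,0,1.5,1.5,2,0],
    [0,0,0,3,3,5,0],
    [0,0,0,3,3,8,0],
    [0,0,0,3,3,10.3,0],
    [0,0,0,3,3,10.8,0]
  ]
}}

```text
t: 8.83
tcp_pos: [0.4674, 0.1449, 0.2717]
orientation: [0.215, -3.114, 0.01]
contact_force: [-12.7, 2.1, 22.2]
grip_width: 0.0
```

Call:
{"method": "send_rows", "body": {
  "steps": [
    [0,0,0,0,0,0.2,0],
    [0,0,0,0,0,0.4,0],
    [0,0,0,0,0,0.6,0]
  ]
}}

```text
t: 9.08
tcp_pos: [0.4672, 0.1452, 0.2692]
orientation: [0.215, -3.112, 0.01]
contact_force: [-19.1, -4.2, 76.3]
grip_width: -0.0001
```

Contact is solid, so the lever is on its stop. I'll lift off.

Call:
{"method": "send_rows", "body": {
  "steps": [
    [0,0,0,0,0,-1,0],
    [0,0,0,0,0,-4,0],
    [0,0,0,0,0,-8,0],
    [0,0,0,0,0,-12,0],
    [0,0,0,0,0,-15,0]
  ]
}}

```text
t: 9.5
tcp_pos: [0.4701, 0.1466, 0.4216]
orientation: [0.215, -3.113, 0.01]
contact_force: [1.6, 0.3, -0.3]
grip_width: -0.0001
```

```bash
python3 - <<'E'
from h import *
from scipy.optimize import least_squares
y=.138;u=np.array([-np.sin(y),np.cos(y),0]);n=np.array([u[1],-u[0],0])
a=snap('wrist','w8');T=load('t0');S=load('s0')
tc=lambda u,v:((u+.5)/5-.5+170,(v+.5)/5-.5+110)
sc=lambda u,v:((u+.5)/4.6-.5+255,(v+.5)/4.6-.5+175)
f=least_squares(lambda X:np.r_[proj(T,X)[0]-tc(660,415),proj(S,X)[0]-sc(110,153)],[.52,-.06,.32])
print('knob tri',f.x,f.fun.round(1))
# ram origin guess from press fit with yaw .138: rest axis n=.579; u from rest right end
R=onz(T,[tc(697,322),tc(705,402)],.072);print('rest end u+.105',R@u+.105,'n',R@n)
f2=least_squares(lambda X:np.r_[proj(T,[X[0],X[1],.33])[0]-tc(518,280),proj(S,[X[0],X[1],.33])[0]-sc(268,133)],[.58,0]);X=np.r_[f2.x,0];print('ram',f2.x,'u,n',X@u,X@n,f2.fun.round(1))
K=np.r_[f.x[:2],0];print('knob u,n',K@u,K@n)
row([.52,-.065,.56],down(.138))
E
```

```text
knob tri [ 0.51783595 -0.06279772  0.32043063] [-0.5 -0.4 -0.7  0.1]
rest end u+.105 [-0.073778   -0.07207048] n [0.60105431 0.55130642]
ram [0.58280138 0.0088141 ] u,n -0.07144125827620146 0.5784732333852253 [-0.3 -0.  -0.3  0.4]
knob u,n -0.13343546688919958 0.5042743259638146
row [-0.04, -0.13, 0.0] [-1.68, -21.72, -13.28] t 9.55 F [2.7 0.8 4.8] tcp [0.4717 0.1471 0.4266] w 0.0
```

Call:
{"method": "send_rows", "body": {
  "steps": [
    [0,-0.1,0,0,0,-4,0.3],
    [0,-0.1,0,0,0,-8,0.6],
    [0,-0.1,0,0,0,-12,0.8],
    [0,-0.1,0,-0.3,-3,-13.5,0.8],
    [0,-0.1,0,-0.6,-7,-13.5,0.8]
  ]
}}

```text
t: 9.97
tcp_pos: [0.4894, 0.0806, 0.5665]
orientation: [-0.224, 3.129, -0.004]
contact_force: [1.2, 0.2, -0.2]
grip_width: 0.0605
```

```bash
python3 - <<'E'
from h import *
row([.518,-.0625,.56],down(.138))
E
```

```text
row [-0.03, 0.05, 0.05] [-0.79, -14.57, 0.7] t 9.97 F [ 1.2  0.2 -0.2] tcp [0.4894 0.0806 0.5665] w 0.0605
```

Call:
{"method": "send_rows", "body": {
  "steps": [
    [0,0,0,-0.2,-4,0.3,0.85],
    [0,0,0,-0.5,-8,0.7,0.85],
    [0,0,0,-0.8,-12,0.7,0.85],
    [0,0,0,-0.8,-14.55,0.7,0.85],
    [0,0,0,-0.8,-14.55,0.7,0.85]
  ]
}}

```text
t: 10.38
tcp_pos: [0.5184, -0.0659, 0.5587]
orientation: [-0.218, 3.131, -0.005]
contact_force: [0.8, 0.0, 0.0]
grip_width: 0.0729
```

```bash
python3 - <<'E'
from h import *
row([.518,-.0625,.475],down(.138))
a=snap('wrist','w9');print((proj(a,[[.518,-.0625,.32]])/.7).round())
cv2.imwrite('pics/w9v.png',cv2.resize(cv2.imread('pics/w9.png'),(640,480)))
E
```

```text
row [-0.03, 0.02, 0.01] [0.01, 0.37, 8.37] t 10.38 F [0.8 0.  0. ] tcp [ 0.5184 -0.0659  0.5587] w 0.0729
[[410. 318.]]
```

View pics/w9v.png

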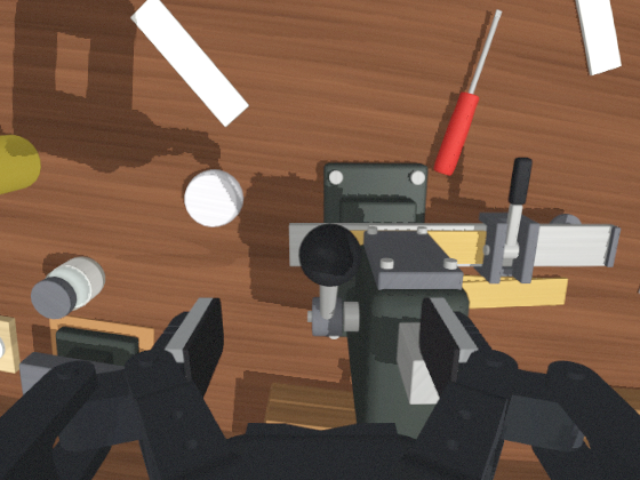

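The ball shows at (329,254) in this 640-wide view, exactly where predicted. The wide fingers straddle it clear of the ram. I'll descend and grip.

Call:
{"method": "send_rows", "body": {
  "steps": [
    [0,0,0,0,0.35,2,0.85],
    [0,0,0,0,0.35,4.5,0.85],
    [0,0,0,0,0.35,7,0.85],
    [0,0,0,0,0.35,8.4,0.85],
    [0,0,0,0,0.35,8.4,0.6]
  ]
}}

```text
t: 10.85
tcp_pos: [0.5165, -0.0595, 0.4708]
orientation: [0.22, -3.129, 0.0]
contact_force: [-0.8, -0.7, 0.5]
grip_width: 0.0621
```

Call:
{"method": "send_rows", "body": {
  "steps": [
    [0,0,0,0,0,0,0.4],
    [0,0,0,0,0,0,0.3],
    [0,0,0,0,0,0,0.3],
    [0,0,0,0,0,0,0.2],
    [0,0,0,0,0,0,0.2]
  ],
  "newtons": 50
}}

```text
t: 11.27
tcp_pos: [0.5166, -0.0613, 0.4718]
orientation: [0.221, -3.129, 0.01]
contact_force: [-0.4, -16.1, -2.9]
grip_width: 0.0319
```

```bash
python3 - <<'E'
from h import *
row([.518,-.0625,.475],down(.138))
r=15;p0=np.radians(50)
for t in (.15,.3,.45,.6,.75,.9,1.05,1.1):
  p=p0-t; print(t,'tool x',round(r*(np.cos(p)-np.cos(p0)),2),'z',round(r*(np.sin(p0)-np.sin(p)),2))
E
```

```text
row [-0.06, -0.05, 0.03] [-0.12, -0.14, -0.32] t 11.27 F [ -0.4 -16.1  -2.9] tcp [ 0.5166 -0.0613  0.4718] w 0.0319
0.15 tool x 1.61 z 1.57
0.3 tool x 2.97 z 3.36
0.45 tool x 4.04 z 5.34
0.6 tool x 4.8 z 7.45
0.75 tool x 5.25 z 9.66
0.9 tool x 5.35 z 11.9
1.05 tool x 5.12 z 14.14
1.1 tool x 4.97 z 14.87
```

Call:
{"method": "send_rows", "body": {
  "steps": [
    [0,0,0,1.1,-0.15,1.0,0.2],
    [0,0,0,2.0,-0.15,2.1,0.2],
    [0,0,0,3.0,-0.15,3.4,0.2],
    [0,0,0,4.0,-0.15,5.3,0.2],
    [0,0,0,4.8,-0.15,7.4,0.2]
  ]
}}

```text
t: 11.68
tcp_pos: [0.4699, -0.0686, 0.4007]
orientation: [-0.22, 3.13, -0.007]
contact_force: [2.1, 13.4, 9.5]
grip_width: 0.0318
```

```bash
cat > hd.py <<'E'
from h import *
y=.138;u=np.array([-np.sin(y),np.cos(y)]);n=np.array([u[1],-u[0]])
o=env.get_obs();p=o['tcp_pos']
R=Rn.from_rotvec(o['orientation']);g=p+R.apply([0,0,.155])
dn=n@g[:2]-(.5785+.022);dz=g[2]-.205
print('r',np.hypot(dn,dz),'handle',np.radians(50)-np.arctan2(dz,-dn),'u',u@g[:2],'g',g.round(4),fmt(o)['contact_force'],o['grip_width'],o['t'])
E
python3 hd.py
```

```text
r 0.14967143878681602 handle 0.597074486111933 u -0.13326407516642225 g [ 0.4705 -0.0692  0.2457] [2.0975, 13.411, 9.4822] 0.03184387136884177 11.6833
```

Call:
{"method": "send_rows", "body": {
  "steps": [
    [0,0,0,0.3,0.07,1.4,0.2],
    [0,0,0,0.5,0.07,3.0,0.2],
    [0,0,0,0.55,0.07,4.5,0.2],
    [0,0,0,0.45,0.07,6.0,0.2],
    [0,0,0,0.3,0.07,6.9,0.2]
  ]
}}

```text
t: 12.1
tcp_pos: [0.4678, -0.0685, 0.3327]
orientation: [-0.219, 3.128, -0.008]
contact_force: [-5.6, 0.4, 10.8]
grip_width: 0.0319
```

```bash
python3 hd.py
```

```text
r 0.14822551683707832 handle 1.0577327441513324 u -0.1330583321619067 g [ 0.4688 -0.0692  0.1777] [-5.5909, 0.3634, 10.7733] 0.0319218840810526 12.1
```

Call:
{"method": "send_rows", "body": {
  "steps": [
    [0,0,0,-0.05,0,0.25,0.2],
    [0,0,0,-0.1,0,0.45,0.2]
  ]
}}

```text
t: 12.27
tcp_pos: [0.4687, -0.0683, 0.3291]
orientation: [-0.22, 3.129, -0.008]
contact_force: [-3.2, -1.2, 8.4]
grip_width: 0.0316
```

```bash
python3 hd.py
```

```text
r 0.1482456428744087 handle 1.0823647757164978 u -0.13301810024951827 g [ 0.4695 -0.0691  0.1741] [-3.1882, -1.2354, 8.4246] 0.0316302113094184 12.2667
```

Call:
{"method": "send_rows", "body": {
  "steps": [
    [0,0,0,-0.05,0,0.2,0.2],
    [0,0,0,-0.1,0,0.4,0.2],
    [0,0,0,-0.1,0,0.4,0.2]
  ]
}}

```text
t: 12.52
tcp_pos: [0.4697, -0.0682, 0.3264]
orientation: [-0.219, 3.129, -0.009]
contact_force: [-6.0, -2.1, 8.5]
grip_width: 0.0317
```

```bash
python3 hd.py
```

```text
r 0.14775481027840767 handle 1.1019160545087048 u -0.1330482756789762 g [ 0.4706 -0.069   0.1714] [-6.0195, -2.0597, 8.5103] 0.03171882275949576 12.5167
```

Call:
{"method": "send_rows", "body": {
  "steps": [
    [0,0,0,-0.05,0,0.2,0.2],
    [0,0,0,-0.1,0,0.5,0.2],
    [0,0,0,-0.1,0,0.5,0.2]
  ]
}}

```text
t: 12.77
tcp_pos: [0.4712, -0.0679, 0.3232]
orientation: [-0.217, 3.128, -0.009]
contact_force: [-6.5, -0.7, 13.8]
grip_width: 0.0314
```

```bash
python3 hd.py; python3 - <<'E'
from h import *
a=snap('wrist','w10'); b=snap('scene','s10')
# ball in scene image: black blob centre near prediction
g=np.array([.4706,-.069,.171]); print(proj(b,g),proj(a,g))
w=cv2.resize(cv2.imread('pics/w10.png'),(460,345)); s=b['color'][:,:,::-1]
c=proj(b,g)[0].astype(int); s=s[max(0,c[1]-45):c[1]+45,c[0]-50:c[0]+70]; cv2.imwrite('pics/c10.png',np.hstack([w,cv2.resize(s,(460,345),interpolation=cv2.INTER_CUBIC)])[:,:800]); print(c)
E
```

```text
r 0.14687194661283356 handle 1.1257382829611609 u -0.13307265040149752 g [ 0.4723 -0.0688  0.1682] [-6.4618, -0.7065, 13.8031] 0.0313664799419516 12.7667
[[264.7948037  229.65715694]] [[279.22348897 293.99722862]]
[264 229]
```

View pics/c10.png

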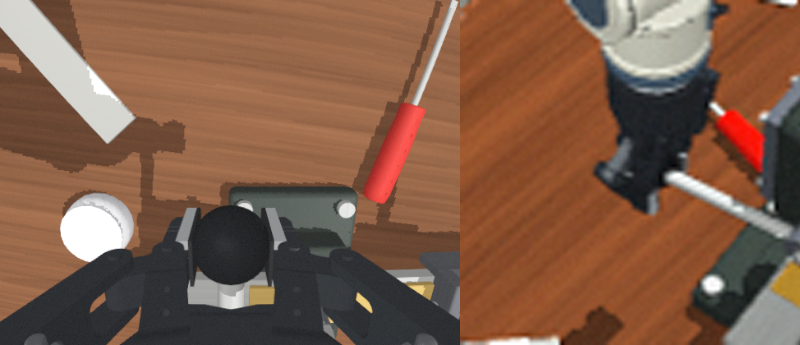

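The left view shows the ball held between the pads at about (231,244), radius about 39, with the handle nearly level. The pads now seem to be slipping on the ball, which suggests the handle is on its stop. I'll check the ball's size and place against what is predicted for several handle angles.

```bash
python3 - <<'E'
from h import *
a=load('w10');k=460/560
g=cv2.cvtColor(a['color'],cv2.COLOR_RGB2GRAY)
y=.138;u=np.array([-np.sin(y),np.cos(y),0]);n=np.array([u[1],-u[0],0])
for h in (.95,1.0,1.05,1.1):
  p=np.radians(50)-h;C=n*(.5785+.022-.15*np.cos(p))+u*(-.1333)+[0,0,.205+.15*np.sin(p)]
  c=(a['R']@C+a['t']);print(h,C.round(4),(proj(a,C)[0]).round(1),'rad',(a['intrinsics'][0,0]*.017/np.sqrt(c[2]**2-.017**2)).round(1))
r0,c0=297,281
print('col',[int(g[r,c0]) for r in range(240,352,3)]);print('row',[int(g[270,c]) for c in range(225,340,3)])
E
```

```text
0.95 [ 0.465  -0.07    0.1934] [277.8 314.9] rad 55.1
1.0 [ 0.4658 -0.0699  0.186 ] [278.1 304.1] rad 51.6
1.05 [ 0.4669 -0.0697  0.1785] [278.4 295.6] rad 48.5
1.1 [ 0.4684 -0.0695  0.1712] [278.6 288.9] rad 45.8
col [71, 73, 73, 62, 36, 35, 33, 32, 33, 40, 37, 39, 39, 41, 39, 35, 43, 45, 44, 50, 44, 47, 48, 44, 42, 44, 40, 42, 43, 40, 40, 37, 39, 39, 34, 37, 162, 162]
row [146, 146, 146, 115, 42, 33, 36, 36, 38, 37, 36, 37, 38, 36, 41, 41, 38, 33, 40, 43, 41, 39, 39, 36, 31, 36, 39, 37, 31, 37, 39, 32, 37, 47, 91, 147, 146, 147, 146]
```

Call:
{"method": "send_rows", "body": {
  "steps": [
    [0,0,0,0.2,0,-2.2,0.2],
    [0,0,0,0.1,0,-4.5,0.2],
    [0,0,0,-0.3,0,-6.7,0.2],
    [0,0,0,-1.1,0,-8.8,0.2],
    [0,0,0,-2.15,0,-10.8,0.2]
  ]
}}

```text
t: 13.28
tcp_pos: [0.4916, -0.0647, 0.4341]
orientation: [-0.217, 3.127, -0.012]
contact_force: [6.4, -5.9, -6.3]
grip_width: 0.0318
```

```bash
python3 hd.py
```

```text
r 0.142240039240507 handle 0.3244023376879396 u -0.13296613780383348 g [ 0.4928 -0.0658  0.2791] [6.4044, -5.8942, -6.3186] 0.03178113723576285 13.2833
```

Call:
{"method": "send_rows", "body": {
  "steps": [
    [0,0,0,-1.4,0,-1.8,0.2],
    [0,0,0,-2.6,0,-3.2,0.2],
    [0,0,0,-2.7,0,-3.4,0.4],
    [0,0,0,-2.7,0,-3.4,0.7],
    [0,0,0,-2.7,0,-3.4,0.8]
  ]
}}

```text
t: 13.7
tcp_pos: [0.5181, -0.0604, 0.469]
orientation: [-0.217, 3.125, -0.012]
contact_force: [-0.4, -0.3, 0.1]
grip_width: 0.0573
```

Call:
{"method": "send_rows", "body": {
  "steps": [
    [0,0,0,0,0,0,0.8],
    [0,0,0,0,0,-2,0.8],
    [0,0,0,0,0,-5,0.8],
    [0,0,0,0,0,-9,0.8],
    [0,0,0,0,0,-10,0.8]
  ]
}}

```text
t: 14.12
tcp_pos: [0.5175, -0.0597, 0.5748]
orientation: [-0.217, 3.117, -0.014]
contact_force: [1.5, -0.2, 0.8]
grip_width: 0.0682
```

```bash
python3 hd.py; python3 - <<'E'
from h import *
a=snap('wrist','w11'); k=[.518,-.0625,.32]; print('knob pred',proj(a,k)/.875)
y=.138;u=np.array([-np.sin(y),np.cos(y),0]);n=np.array([u[1],-u[0],0])
g=cv2.cvtColor(a['color'],cv2.COLOR_RGB2GRAY)
c=proj(a,k)[0].round().astype(int);print(c,'row',[int(g[c[1],x]) for x in range(c[0]-40,c[0]+41,4)],'col',[int(g[x,c[0]]) for x in range(c[1]-40,c[1]+41,4)])
cv2.imwrite('pics/w11v.png',cv2.resize(cv2.imread('pics/w11.png'),(800,600),interpolation=cv2.INTER_CUBIC))
E
```

```text
r 0.23429760713057526 handle -0.2873750081268235 u -0.13190145909185308 g [ 0.5203 -0.0609  0.4198] [1.453, -0.1647, 0.7529] 0.06819285548279226 14.1167
knob pred [[319.49114503 239.6197018 ]]
[280 210] row [70, 66, 66, 145, 32, 35, 40, 41, 44, 48, 49, 44, 38, 35, 46, 41, 44, 72, 43, 66, 77] col [75, 78, 81, 76, 28, 33, 34, 37, 39, 42, 49, 41, 37, 38, 39, 49, 44, 166, 168, 168, 167]
```

```bash
python3 - <<'E'
from h import *
y=.138;u=np.array([-np.sin(y),np.cos(y),0]);n=np.array([u[1],-u[0],0])
U=np.arange(.03,.07,.0005)
for f in ('w7','w9','w11'):
  a=load(f);im=a['color'].astype(np.float32)
  def prof(P): q=proj(a,P).astype(np.float32); m=cv2.remap(im,q[:,:1],q[:,1:],cv2.INTER_LINEAR)[:,0]; return m[:,0]-m[:,2]
  e=[]
  for dn in (-.012,-.008,-.004): s=prof(np.array([n*(.579+dn)+u*v+[0,0,.078] for v in U])); e.append(round(float(U[np.argmax(s<40)])*1000,1))
  # blank front edge
  N=np.arange(.545,.58,.0005); fe=[]
  for v in (-.005,.02,.045): s=prof(np.array([n*t+u*v+[0,0,.078] for t in N])); fe.append(round(float(N[np.argmax(s>40)])*1000,1))
  y85=.085;P=u*.0785+n*.579+np.array([0,0,y85]);G=P-n*.085*np.sin(1.5)+np.array([0,0,.012]);q=proj(a,G)[0].round().astype(int)
  print(f,'blank end u',e,'front edge n',fe,'grip px',q,im[q[1],q[0]])
print(env.get_obs()['t'],fmt(env.get_obs())['contact_force'])
E
```

```text
w7 blank end u [52.0, 34.0, 33.5] front edge n [557.0, 545.0, 545.0] grip px [322 170] [57. 60. 61.]
w9 blank end u [53.0, 53.5, 53.0] front edge n [545.0, 545.0, 558.0] grip px [457 156] [65. 64. 67.]
w11 blank end u [53.0, 53.0, 53.0] front edge n [545.0, 545.0, 558.0] grip px [450 149] [65. 66. 66.]
14.1667 [0.1997, 0.5308, 1.5119]
```

```bash
python3 -c "
from h import *
print(ticket.job_done())"
```

```text
the job is handed in; nothing more can be done
None
```

The job is done and handed in at 14.2 s. The stop is against the blank and locked, the blank is stamped, and the handle is back up.

- **Stop:** I slid it by its lever, measured about 1 mm left from close by, and closed that last 1.1 mm. Contact is a camera reading, good to a few tenths of a millimetre; I could not feel it through the wrist force.
- **Lock:** I swung the lever over, and its picture matches 1.5 rad. I then pressed on it to confirm it was on its stop, and the wrist force briefly reached about 79 N. That was harder than I meant, but it came through the fingertips and stayed under the 120 N limit.
- **Stamp:** I pulled the ball down until it stopped. The close-up puts the handle at about 1.04–1.05 rad. The pads then slipped about 7 mm on the ball, so the arm's own position read further (1.13 rad). I guided the handle back up and let go.
- **Last checks:** The ball is back at its raised position. The blank's end is at 53 mm along the rest, the same before and after stamping and within the measuring error of where it was before. The lever is still down, and the robot is touching nothing. I could not view the last picture because the viewer limit was reached, so these checks come from its pixel values.
- **Other things on the bench:** The arm made no contact with them that I know of, but I did not check each one at the end.

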